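# Raise the document camera on its column and hold it

### The job

The document camera must stand higher so that whole cassette inlays fit in the picture. Slide its transport lock out to the open stop, then draw the camera column straight up out of its sleeve, without forcing it sideways, until the narrow groove round the column stands just clear of the sleeve, with the camera still pointing over the copying board. Finish while holding the camera there in the gripper, because I shall tighten the clamp screw; leave the cassettes and the other things on the desk where they are.

Things in the scene. Friction and masses are not known exactly. Their poses are not given: they have to be found in the camera images.
- stand: Document camera stand, fixed: grey cast housing 110 (x) x 210 (y) x 60 mm high, on it a bridge 60 mm wide (x), top 110 mm above the desk, from y -30 to +127 mm; at its -x side a flat dark copying board 240 x 320 x 8 mm. Origin: desk height, on the sleeve axis. z up, -x over the board, +y along the bridge to the lock's open end. The star knob of the clamp screw (rear) is not used.
- sleeve_mouth (a point): Centre of the mouth of the sleeve, a plain upright bore of 21 mm diameter in the top of the bridge (110 mm above the desk), 104 mm deep, closed below. The column runs freely in it when pulled straight up along its axis; pulled askew it wedges.
- lock (a joint): Transport lock (m): flat steel slide, 5 mm thick, on top of the bridge, forked at one end; slides along the stand's +y. 0 = locked: the fork sits round the column's neck and stops the column from rising. 0.024 = open stop, column free. Starts at 0 to 0.004. Drags with about 2 N and stays where it is left.
- lock_grip (a point): Centre of the lock's black upright grip rib: 32 mm along the stand's x, 10 mm thick along y, 20 mm high (top 137 mm, foot on the slide 117 mm above the desk). 78 mm along the stand's +y from the sleeve axis when locked, 102 mm when open. Guide strips, 117 mm high tops, run 21 mm either side of the slide's middle line.
- column: Camera with its column, one loose rigid piece, 0.4 to 0.8 kg: round steel column, 20 mm diameter, upright in the sleeve with 0.5 mm play, its foot on the bore's bottom; on top the white camera head. Origin: centre of the column's foot; z up the column, -x along the head to the lens. A waist (neck for the lock, 13 mm diameter, 11 mm long) shows under the stowed head; it is not the narrow groove.
- head_grip (a point): Centre of the camera head straight above the column. The head is a bar 200 x 44 (y) x 32 mm high, from 30 mm behind this point (+x) to 170 mm before it (-x), finger ridges on both sides here; top 170 mm above the desk when stowed. A lens barrel, 36 mm diameter, hangs 22 mm below it at 145 mm before this point. Balance point about 50 mm before this point.
- height_groove (a point): Middle of the narrow dark groove (3 mm high) round the column, on its axis. Stowed it is hidden 55 mm below the sleeve mouth; raising the camera by about 63 mm puts it 8 mm above the mouth, with 41 mm of column still in the sleeve.
- foot (a point): Centre of the column's foot, 49 mm below the narrow groove.
- cassette_board: Black audio cassette 64 x 100 x 12 mm lying on the copying board, bystander. Origin: centre of its underside.
- cassette_loose: White audio cassette 64 x 100 x 12 mm on the desk at the left, bystander. Origin: centre of its underside.
- case_shut: Shut black cassette case 70 x 109 x 17 mm beside the stand on the lock's side, bystander. Origin: centre of its underside.
- case_open: Open cassette case, black tray 70 x 109 x 14 mm with a clear flap 60 mm long, beside the stand on the other side, bystander. Origin: centre of the tray's underside.
- brush: Dusting brush 180 mm long lying beside the copying board on the side away from the lock, bystander. Origin: on its underside, near its middle.
- jar: Lidded jar, 60 mm diameter, 75 mm high, standing at the left of the desk, bystander. Origin: centre of its underside.

How it is judged:
On the way:
1. the transport lock is slid out to its open stop (within 3 mm) while the camera is still down (value of joint lock above 0.021 m and z of height_groove in the frame of sleeve_mouth below -0.045 m), for 0.2 s.
At the end, for the whole second after the job is handed in: Lock at its open stop (within 3 mm); middle of the narrow groove 1.5 to 16 mm above the sleeve mouth and within 4 mm of its axis; column leaning under 0.05 rad; camera over the copying board within 0.2 rad; held still in the gripper (value of joint lock above 0.021 m and z of height_groove in the frame of sleeve_mouth between 0.0015 and 0.016 m and horizontal distance between height_groove and sleeve_mouth below 0.004 m and angle between the z axis of column and the z axis of stand, either way round below 0.05 rad and angle between the x axis of column and the x axis of stand, either way round below 0.2 rad and contact force between the fingers and column above 2 N and linear speed of column below 0.01 m/s); the arm keeps its last pose, push and grip.
It fails at once if the column is forced: while it is being drawn up (over 5 mm) it presses on its sleeve with more than 40 N (z of height_groove in the frame of sleeve_mouth above -0.05 m and contact force between column and stand above 40 N).
It fails at once if the column is drawn nearly or right out of its sleeve (less than 15 mm left in) (z of foot in the frame of sleeve_mouth above -0.015 m).
It fails at once if a bystander is shifted by more than 30 mm (distance of any of cassette_board, cassette_loose, case_shut, case_open, brush, jar from where it was at the start of the episode above 0.03 m).
It also fails if it takes over 51 s, if anything falls off the work surface, if the arm or the gripper's body presses on something with over 40 N, if the wrist force passes 120 N, or if a joint passes its speed limit or range.

### The arm

A 6-joint arm with a two-finger parallel gripper is mounted at the origin on the work surface. World frame = base frame: x ahead of the robot, y to its left, z up, the work surface at z = 0. Lengths are in m, angles in rad, forces in N, time in s.
With the tool pointing down it reaches from about 0.35 to 0.85 m from the base axis. Payload 8.1 kg.
Tool frame: the origin (TCP) lies on the centre line of the jaws, within the pads' length; the fingertips stand 22 mm ahead of it and the grasp point (between the pads) lies 3 mm ahead of it; z points along the fingers, y is the line along which they close (so a half turn about z gives the same grasp; the last joint's range is limited). The gripper opens to 93 mm and grips with 3 to 60 N. Pads are 15 mm wide; open, the fingers measure 128 mm over their backs; the gripper's body (75 mm by 188 mm) begins 65 mm behind the grasp point.
Start: joints at [1.068, 0.13, 1.488, -0, 1.523, -0.085], TCP at [0.243, 0.548, 0.241] pointing down, gripper open.
Joint ranges: [-2.96, 2.96], [-0.89, 2.26], [0.02, 2.5], [-1.34, 4.48], [0, 2.73], [-2.66, 2.66]. Speed limits (rad/s): [2.39, 2.39, 2.79, 3.14, 3.14, 3.14].

### API

Orientations are given as a rotation vector (axis times angle).
In Python, from plant import robot gives the robot as it stands.
- The arm moves only by the tool step_hand, called after "Emit:" as name([rows], argument=value, ...), one row to a line, values as JSON. Schema: {"type":"object","properties":{"increments":{"type":"array","items":{"type":"array","prefixItems":[{"type":"number"},{"type":"array","items":{"type":"number"},"minItems":3,"maxItems":3},{"type":"number"}],"minItems":3,"maxItems":3},"minItems":1,"maxItems":20},"force":{"type":"number"},"only":{"type":"string"},"quiet":{"type":"boolean"},"lines":{"type":"string"}},"required":["increments"],"additionalProperties":false}. increments is a list of rows, 1 to 20 of them, each written [opening, [dx, dy, dz], turn]: the finger opening in m, then dx, dy, dz in a scale on which 1.0 is 750 mm, then a turn about the tool's z in fractions of the full range, 1 being pi rad; each row shifts and turns the commanded pose from where the row before left it, along the tool's axes as they then stand; what a row does not reach is not made up. A row lasts 1/10 s, in which the tool goes at most 0.05 m and 0.15 rad, less where a joint would pass 70% of its speed; a pose out of reach is approached as far as the arm can. The fingers move at their own pace and stop on an object; force is the grip in N (left out, the last holds). Time passes only in rows, so rows that do not move let the fingers close. The tool returns the time, the measured TCP pose, the force, the opening and the grip force at its end. only (a regular expression) keeps the lines of the reply that match it, lines (a string "A,B") keeps lines A to B, and quiet returns only ok. A shift or turn number past 1, either way, is cut back to 1. Input that does not fit is refused with a message, and nothing moves.
- robot.read_state(): the state, without advancing time (a new reading comes with each control period).
- robot.read_camera(name): name is "side" or "top" or "wrist"; returns a dict with "image" (400x640x3 uint8, red, green, blue), "fx", "fy", "cx", "cy" (pixels), "R" (3x3) and "t" (3): a world point X has camera coordinates R X + t. Camera axes: x right, y down, z forward; pixel columns grow to the right and rows downward; lengths in m; the calibration is good to about 2 mm. A picture is of the moment at which its call begins. There is no depth.
- robot.close_job(): hands the job in; it is judged then, once.
The state is a dict: "t": time; "q": joint angles; "dq": joint speeds; "joint_torque": joint torques, N m; "tool_pos": TCP position; "orientation": TCP orientation; "force": force on the tool from outside, world axes, zero at the start; "wrist_torque": the same for the moment, N m; "opening": finger opening in m; "gripper_force": force on a finger pad.
Only numpy, scipy, OpenCV 4.12 (cv2) and the standard library are available. Lean on these libraries where they do the work, as an engineer would, in place of code of your own. Each camera call takes 0.05 s, during which the arm holds its last target. There are 200 camera calls.

## Working session

There is one attempt and no reset: what is moved stays moved. The work goes in short steps, Python scripts to look and compute and a tool call to move; the robot and the scene stay as the last step left them, time stands still between calls to the robot, and variables do not carry over. Pictures are saved under pics/ and viewed, at most 10 in all, crops included, and the job is handed in when it is done.

```bash
ls; mkdir -p pics
```

Create h.py:
```python
import numpy as np, cv2
from plant import robot
def ray(c,u,v):
    R=np.array(c["R"]);t=np.array(c["t"]);o=-R.T@t
    d=R.T@np.array([(u-c["cx"])/c["fx"],(v-c["cy"])/c["fy"],1.]);return o,d/np.linalg.norm(d)
def plane(c,u,v,z):
    o,d=ray(c,u,v);return o+d*(z-o[2])/d[2]
def cross(r1,r2):
    (a,d),(b,e)=r1,r2
    s=np.linalg.lstsq(np.array([d,-e]).T,b-a,rcond=None)[0]
    p,q=a+s[0]*d,b+s[1]*e
    return (p+q)/2,np.linalg.norm(p-q)
def proj(c,X):
    p=np.array(c["R"])@np.array(X)+np.array(c["t"]);return [c["fx"]*p[0]/p[2]+c["cx"],c["fy"]*p[1]/p[2]+c["cy"]]
```

Run:
```python
from h import *
np.set_printoptions(precision=4,suppress=True)
for n in("side","top"):
    c=robot.read_camera(n);cv2.imwrite(f"pics/{n}0.png",c["image"][:,:,::-1])
    print(n,-np.array(c["R"]).T@c["t"],np.array(c["R"])[2],c["fx"])
c=robot.read_state();print(c["t"],c["tool_pos"],c["orientation"],c["force"],c["opening"])
```

```text
pics
plant.py
side [ 1.2147 -0.5616  1.2549] [-0.4691  0.4166 -0.7787] 467.26693779080796
top [0.3651 0.054  1.0874] [ 0.1668  0.0003 -0.986 ] 406.4507346472222
0.1 [0.2432 0.548  0.2397] [-0.6514 -3.0728  0.0025] [ 0.2055 -0.2854  0.4493] 0.09300249402084697
```

View pics/side0.png

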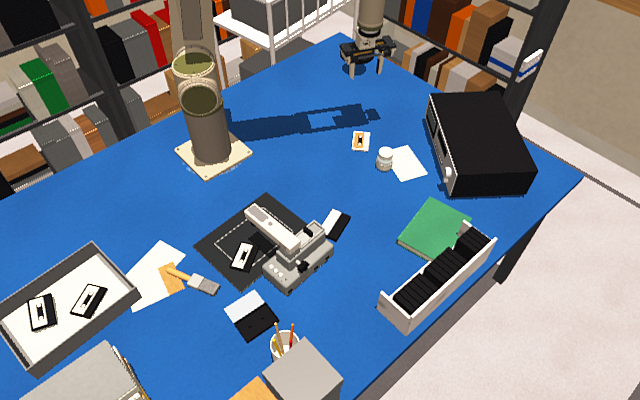

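View pics/top0.png

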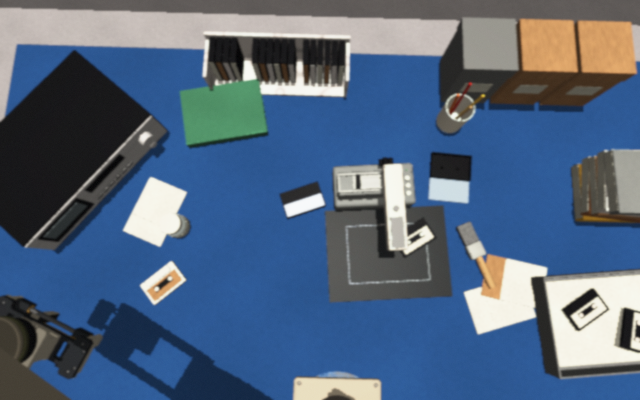

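Both views show the stand: in "top" its housing is at about (373,185), the white head runs from (395,165) to (397,248) with the lens end toward the robot base, and the lock lies to the left (+y). Next I'll look at enlarged crops.

Run:
```python
import cv2,numpy as np
a=cv2.imread("pics/top0.png")[145:265,310:430];b=cv2.imread("pics/side0.png")[185:305,230:350]
f=lambda i:cv2.resize(i,None,fx=4,fy=4,interpolation=cv2.INTER_CUBIC)[:, :400*2]
cv2.imwrite("pics/crop0.png",cv2.resize(np.hstack([f(a),f(b)]),(800,400)))
```

```text
(no output)
```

View pics/crop0.png

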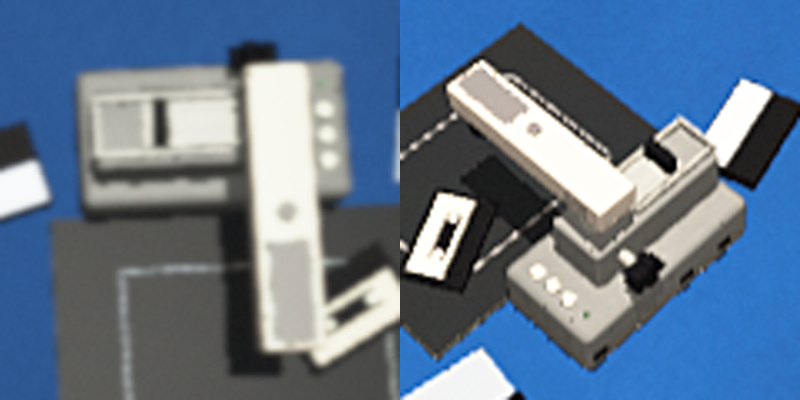

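Run:
```python
from h import *
np.set_printoptions(precision=4,suppress=True)
s=robot.read_camera("side");t=robot.read_camera("top")
P={"rib":((160,122),(260,152)),"rear+y":((246,65),(235,187)),"rear-y":((311,62),(198,220)),"front+y":((260,352),(82,60)),"front-y":((325,349),(49,88))}
for k,(a,b) in P.items():
    ta=(310+a[0]/3.333,145+a[1]/3.333);sb=(230+b[0]/3.333,185+b[1]/3.333)
    z=.137 if k=="rib" else .17
    print(k,cross(ray(t,*ta),ray(s,*sb)),plane(t,*ta,z),plane(s,*sb,z))
```

```text
rib (array([ 0.5876, -0.033 ,  0.1247]), np.float64(0.0022928709479464256)) [ 0.5841 -0.0328  0.137 ] [ 0.595  -0.0378  0.137 ]
rear+y (array([ 0.6218, -0.0901,  0.1616]), np.float64(0.0015617487369546902)) [ 0.619  -0.0894  0.17  ] [ 0.6268 -0.0931  0.17  ]
rear-y (array([ 0.6259, -0.1355,  0.1611]), np.float64(0.003099418121459243)) [ 0.6225 -0.1349  0.17  ] [ 0.6316 -0.1377  0.17  ]
front+y (array([ 0.4206, -0.1009,  0.1578]), np.float64(0.0008302079907206691)) [ 0.4196 -0.0992  0.17  ] [ 0.4297 -0.1058  0.17  ]
front-y (array([ 0.4251, -0.1439,  0.1572]), np.float64(0.004768766469628538)) [ 0.4228 -0.1431  0.17  ] [ 0.4359 -0.1471  0.17  ]
```

The pair measurements fit the given sizes: head 200 x 45 mm and yaw about 0.05. The rib is about 81 mm from the head grip. Next I'll bring the wrist camera over the stand.

Careful with the scale: shifts go in shares of 750 mm and turns go in shares of pi rad. That gives: -0.041 m / 0.75 = -0.0547, -0.02 m / 0.75 = -0.0267, -0.119 rad / 3.1416 = -0.0379.

Emit:
step_hand([
  [0.093,[0,0,-0.0267],-0.0379],
  [0.093,[0,0,-0.0267],-0.0379],
  [0.093,[0,0,-0.0267],-0.0379],
  [0.093,[0,0,-0.0133],-0.0379],
  [0.093,[-0.0267,-0.0547,0],0],
  [0.093,[-0.028,-0.0547,0],0],
  [0.093,[-0.028,-0.0547,0],0],
  [0.093,[-0.028,-0.0547,0],0],
  [0.093,[-0.028,-0.0547,0],0],
  [0.093,[-0.028,-0.0547,0],0],
  [0.093,[-0.028,-0.0547,0],0],
  [0.093,[-0.028,-0.0547,0],0],
  [0.093,[-0.028,-0.0547,0],0],
  [0.093,[-0.028,-0.0547,0],0],
  [0.093,[-0.028,-0.0547,0],0],
  [0.093,[-0.028,-0.0547,0],0],
  [0.093,[-0.028,-0.0547,0],0],
  [0.093,[-0.028,-0.0547,0],0],
  [0.093,[-0.028,-0.0547,0],0],
  [0.093,[0,0,0],0],
])

```text
t: 2.2
tool_pos: [0.5938, -0.0522, 0.3089]
orientation: [0.084, -3.139, 0.002]
force: [-0.7, 0.1, -0.2]
opening: 0.0929
gripper_force: 0.0
```

Run:
```python
from h import *
np.set_printoptions(precision=4,suppress=True)
c=robot.read_camera("wrist");cv2.imwrite("pics/w1.png",c["image"][:,:,::-1])
print(-np.array(c["R"]).T@c["t"],np.array(c["R"])[2],c["fx"])
from scipy.spatial.transform import Rotation as Ro
s=robot.read_state();print(s["t"],s["tool_pos"],Ro.from_rotvec(s["orientation"]).as_matrix(),s["q"])
```

```text
[ 0.5168 -0.0561  0.4525] [ 0.2763  0.0133 -0.961 ] 331.1600754641895
2.25 [ 0.593  -0.0498  0.3093] [[-0.9985 -0.0544 -0.0021]
 [-0.0544  0.9985  0.0001]
 [ 0.0021  0.0002 -1.    ]] [-0.1698  0.101   1.3959 -0.0003  1.6467 -1.795 ]
```

View pics/w1.png

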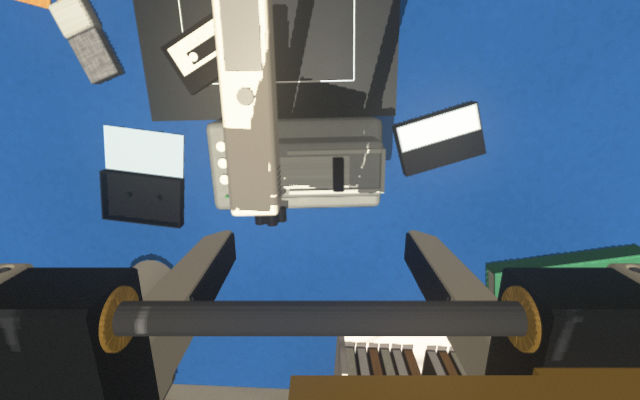

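The wrist view shows the dark rib at (338,174), the head's rear end at about (253,212) and the guide strips at x 280–385. The closed case is on the right and the open one on the left. I'll take a second wrist view from nearer to get the heights.

Converted, -0.02 m / 0.75 = -0.0267.

Emit:
step_hand([
  [0.093,[-0.0267,-0.0267,0.0267],0],
  [0.093,[-0.0267,-0.0267,0.0267],0],
  [0.093,[-0.0267,-0.0267,0.0267],0],
  [0.093,[0,0,0],0],
  [0.093,[0,0,0],0],
])

```text
t: 2.75
tool_pos: [0.6554, -0.1026, 0.2498]
orientation: [0.092, -3.138, -0.002]
force: [-0.2, 0.7, -0.0]
opening: 0.093
gripper_force: 0.0
```

Run:
```python
from h import *
import pickle
np.set_printoptions(precision=4,suppress=True)
c=robot.read_camera("wrist");cv2.imwrite("pics/w2.png",c["image"][:,:,::-1]);pickle.dump(c,open("w2.pkl","wb"))
print(-np.array(c["R"]).T@c["t"]); print([np.round(proj(c,X)) for X in ([.588,-.033,.137],[.595,-.113,.17])])
a=cv2.imread("pics/w1.png")[40:240,190:390];b=cv2.imread("pics/w2.png")[30:260,190:420]
cv2.imwrite("pics/crop1.png",np.hstack([cv2.resize(a,(400,400),interpolation=cv2.INTER_CUBIC),cv2.resize(b,(400,400),interpolation=cv2.INTER_CUBIC)]))
```

```text
[ 0.5785 -0.1073  0.3933]
[array([417., 118.]), array([309., 124.])]
```

View pics/crop1.png

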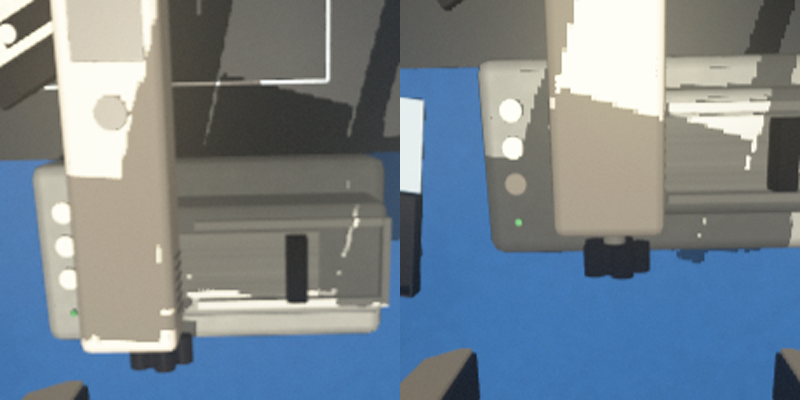

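Both crops show the head's top face: in view 2 the rear edge runs from about (280,164) to (341,164). The rib is the dark block, at about (338,174) in view 1 and (411,118) in view 2. I'll measure these with masks.

Run:
```python
from h import *
import pickle
np.set_printoptions(precision=4,suppress=True)
c2=pickle.load(open("w2.pkl","rb"))
i1=cv2.imread("pics/w1.png");i2=cv2.imread("pics/w2.png")
# pose of view 1: same rotation, camera pose printed then
c1=dict(c2);R=np.array(c2["R"]);c1["t"]=-R@np.array([.5168,-.0561,.4525])
def blob(i,x0,x1,y0,y1):
    m=(i[y0:y1,x0:x1].max(2)<55).astype(np.uint8)
    n,l,st,ce=cv2.connectedComponentsWithStats(m);k=1+np.argmax(st[1:,4])
    print("blob",st[k]+[x0,y0,0,0,0]);return st[k][:2]+[x0,y0],st[k][2:4]
(p1,s1),(p2,s2)=blob(i1,322,355,150,200),blob(i2,396,450,85,150)
for nm,a in (("-y -x",(0,0)),("+y -x",(1,0)),("-y +x",(0,1)),("+y +x",(1,1))):
    u=p1+s1*a;v=p2+s2*a
    print(nm,cross(ray(c1,*u),ray(c2,*v)),plane(c1,*u,.137),plane(c2,*v,.137))
# head edges on rows, view 2, fg = beige/white vs rest
hs=cv2.cvtColor(i2,cv2.COLOR_BGR2HSV)
for r in (40,60,100,120,140,155):
    g=cv2.GaussianBlur(i2[r-2:r+3].astype(float).mean(0)[None],(3,1),0)[0].sum(1)
    d=np.abs(np.diff(g));L=262+np.argmax(d[262:300]);Rr=320+np.argmax(d[320:360])
    a,b=plane(c2,L+.5,r,.17),plane(c2,Rr+.5,r,.17);print(r,L,Rr,a,b,(a+b)/2,np.linalg.norm(a-b))
g=i2[:,300:320].astype(float).mean(1).sum(1);d=np.abs(np.diff(g));print("rear row",145+np.argsort(-d[145:185])[:4],plane(c2,310,165,.17))
u1=(190+80/2,40+340/2);v1=(190+177/2,40+340/2)
print("rear corners",cross(ray(c1,*u1),ray(c2,280.3,164.5)),cross(ray(c1,*v1),ray(c2,341.2,164.5)))
```

```text
blob [334 158   9  33 293]
blob [402 113  17  27 248]
-y -x (array([ 0.5835, -0.0334,  0.0808]), np.float64(0.00789157060910478)) [ 0.5707 -0.0389  0.137 ] [ 0.5852 -0.0446  0.137 ]
+y -x (array([ 0.581 , -0.0242,  0.0998]), np.float64(0.01060482563760554)) [ 0.5702 -0.0302  0.137 ] [ 0.5844 -0.0318  0.137 ]
-y +x (array([ 0.6083, -0.036 ,  0.1166]), np.float64(0.0023248028333670394)) [ 0.6036 -0.0365  0.137 ] [ 0.6053 -0.042   0.137 ]
+y +x (array([ 0.6051, -0.0269,  0.13  ]), np.float64(0.00027847342845634316)) [ 0.6031 -0.0276  0.137 ] [ 0.6045 -0.029   0.137 ]
40 289 341 [ 0.5448 -0.1278  0.17  ] [ 0.5429 -0.0957  0.17  ] [ 0.5438 -0.1118  0.17  ] 0.03218483913910425
60 282 341 [ 0.5566 -0.1318  0.17  ] [ 0.5544 -0.0948  0.17  ] [ 0.5555 -0.1133  0.17  ] 0.037085250147574425
100 264 340 [ 0.5815 -0.1428  0.17  ] [ 0.5785 -0.0936  0.17  ] [ 0.58   -0.1182  0.17  ] 0.04930376794211666
120 277 340 [ 0.5937 -0.1341  0.17  ] [ 0.5912 -0.0926  0.17  ] [ 0.5924 -0.1133  0.17  ] 0.04153820327858342
140 277 340 [ 0.6068 -0.1337  0.17  ] [ 0.6043 -0.0916  0.17  ] [ 0.6055 -0.1127  0.17  ] 0.04222746088380373
155 278 340 [ 0.6169 -0.1328  0.17  ] [ 0.6144 -0.0908  0.17  ] [ 0.6156 -0.1118  0.17  ] 0.04208095155141061
rear row [170 169 164 165] [ 0.6225 -0.1111  0.17  ]
rear corners (array([ 0.626 , -0.1348,  0.1504]), np.float64(0.0034462155518850198)) (array([ 0.6242, -0.0889,  0.1472]), np.float64(0.0025843662432343227))
```

Checks: the head axis is at about (0.594, -0.113), yaw about 0.07, top 0.16–0.17. The rib is at about (0.587, -0.033), 80 mm from the axis, so the lock is near 2 mm. Next I'll go above the rib.

Converted, 0.03 m / 0.75 = 0.04, 0.025 m / 0.75 = 0.0333, -0.01 rad / 3.1416 = -0.0032.

Emit:
step_hand([
  [0.045,[0.028,0.032,0],-0.0032],
  [0.045,[0.028,0.032,0],0],
  [0.045,[0.028,0.0333,0],0],
  [0.045,[0,0,0.04],0],
  [0.045,[0,0,0.02],0],
  [0.045,[0,0,0],0],
  [0.045,[0,0,0],0],
])

```text
t: 3.5
tool_pos: [0.5885, -0.0349, 0.2064]
orientation: [-0.107, 3.14, -0.0]
force: [0.3, -0.1, -0.2]
opening: 0.0457
gripper_force: 0.0
```

Run:
```python
from h import *
c=robot.read_camera("wrist");cv2.imwrite("pics/w3.png",c["image"][:,:,::-1])
s=robot.read_state();print(s["tool_pos"],s["orientation"])
```

```text
[ 0.58903575 -0.03514045  0.20692073] [-1.06713127e-01  3.13846983e+00 -3.57161881e-04]
```

View pics/w3.png

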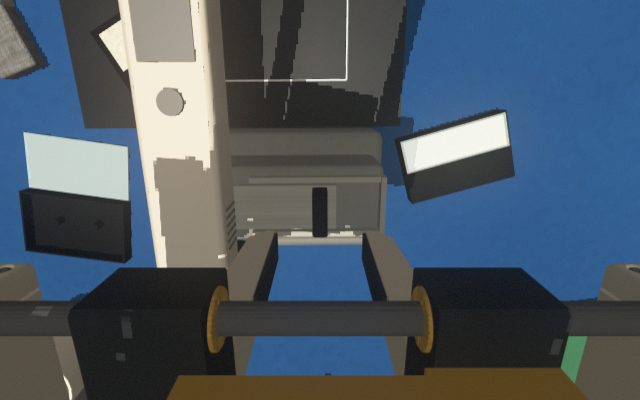

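The rib spans rows 188–237 at column 320, centred between the fingers (265 and 375). Checking the rib's x and descending.

Run:
```python
from h import *
c=robot.read_camera("wrist")
print(plane(c,320,188,.137),plane(c,320,237,.137))
```

```text
[ 0.56953413 -0.03629322  0.137     ] [ 0.60483982 -0.03384855  0.137     ]
```

Emit:
step_hand([
  [0.045,[0,0,0.0267],0],
  [0.045,[0,0,0.0267],0],
  [0.045,[0,0,0.02],0],
  [0.045,[0,0,0.0107],0],
  [0.045,[0,0,0],0],
  [0.045,[0,0,0],0],
])

```text
t: 4.2
tool_pos: [0.5889, -0.035, 0.1434]
orientation: [-0.107, 3.139, -0.0]
force: [-0.6, 0.6, -0.6]
opening: 0.045
gripper_force: 0.0
```

Rib centre at (0.587, -0.035), so it is aligned. Now I'll close on it.

Emit:
step_hand([
  [0.0,[0,0,0],0],
  [0.0,[0,0,0],0],
  [0.0,[0,0,0],0],
  [0.0,[0,0,0],0],
  [0.0,[0,0,0],0],
  [0.0,[0,0,0],0],
  [0.0,[0,0,0],0],
], force=15)

```text
t: 4.9
tool_pos: [0.5885, -0.0349, 0.1428]
orientation: [-0.107, 3.14, -0.0]
force: [-0.1, -0.5, 1.2]
opening: 0.0097
gripper_force: 15.0
```

Opening 9.7 mm matches the 10 mm rib. Sliding it along the stand's +y.

Converted, 0.004 m / 0.75 = 0.0053, 0.003 m / 0.75 = 0.004.

Emit:
step_hand([
  [0.0,[0,0.0053,0],0],
  [0.0,[0,0.0053,0],0],
  [0.0,[0,0.0053,0],0],
  [0.0,[0,0.0053,0],0],
  [0.0,[0,0.004,0],0],
  [0.0,[0,0,0],0],
  [0.0,[0,0,0],0],
])

```text
t: 5.6
tool_pos: [0.5871, -0.0152, 0.1427]
orientation: [0.108, -3.14, -0.002]
force: [-2.2, 1.2, 4.1]
opening: 0.0097
gripper_force: 15.0
```

Converted, 0.0015 m / 0.75 = 0.002.

Emit:
step_hand([
  [0.0,[0,0.002,0],0],
  [0.0,[0,0.002,0],0],
  [0.0,[0,0.002,0],0],
  [0.0,[0,0,0],0],
  [0.0,[0,0,0],0],
])

```text
t: 6.1
tool_pos: [0.5868, -0.0115, 0.1427]
orientation: [0.107, -3.14, -0.0]
force: [-3.1, -0.9, 4.6]
opening: 0.0101
gripper_force: 15.0
```

Converted, 0.0015 m / 0.75 = 0.002.

Emit:
step_hand([
  [0.0,[0,0.002,0],0],
  [0.0,[0,0.002,0],0],
  [0.0,[0,0,0],0],
  [0.0,[0,0,0],0],
])

```text
t: 6.5
tool_pos: [0.5868, -0.0111, 0.1427]
orientation: [-0.105, 3.14, -0.006]
force: [-3.4, -12.4, 3.8]
opening: 0.0102
gripper_force: 15.0
```

The opposing force jumped to 12 N after 24 mm of travel, so the lock is at its open stop. Releasing, rising and going over the head.

Converted, -0.04 m / 0.75 = -0.0533, -0.034 m / 0.75 = -0.0453.

Emit:
step_hand([
  [0.04,[0,-0.0027,0],0],
  [0.04,[0,0,0],0],
  [0.04,[0,0,0],0],
  [0.04,[0,0,0],0],
  [0.04,[0,0,-0.0267],0],
  [0.08,[0,0,-0.0533],0],
  [0.08,[0,0,-0.04],0],
  [0.08,[0,-0.0453,0],0],
  [0.08,[0,-0.0453,0],0],
  [0.08,[0,-0.0453,0],0],
  [0.08,[0,0,0],0],
  [0.08,[0,0,0],0],
])

```text
t: 7.7
tool_pos: [0.5937, -0.1124, 0.2323]
orientation: [0.105, -3.14, -0.001]
force: [0.1, 0.8, -0.4]
opening: 0.0798
gripper_force: 0.0
```

Run:
```python
from h import *
import pickle
np.set_printoptions(precision=4,suppress=True)
c=robot.read_camera("wrist");cv2.imwrite("pics/w4.png",c["image"][:,:,::-1]);pickle.dump(c,open("w4.pkl","wb"))
s=robot.read_state();print(s["tool_pos"],s["orientation"])
for y,x,z in((-.113,.594,.17),(-.011,.585,.137)):print(proj(c,[x,y,z]))
```

```text
[ 0.5937 -0.1117  0.2324] [ 0.1066 -3.1394 -0.0012]
[np.float64(318.7732024711134), np.float64(220.0940443041144)]
[np.float64(454.2892807015903), np.float64(202.03996084302375)]
```

View pics/w4.png

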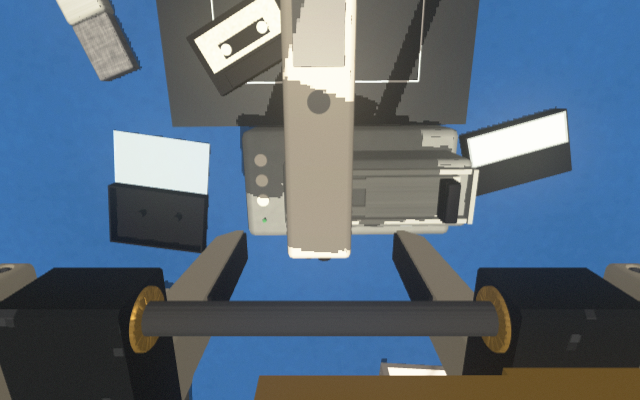

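The rib stands at the open end (448,200). The head spans columns 287–353, centred at 320 between the fingers and parallel to them; its rear edge is at row 256. I'll check x and height from the rear corners.

Run:
```python
from h import *
import pickle
np.set_printoptions(precision=4,suppress=True)
c=pickle.load(open("w4.pkl","rb"));c2=pickle.load(open("w2.pkl","rb"))
for z in(.16,.17):print(z,plane(c,320,256,z),plane(c2,310,165,z),plane(c,287,220,z),plane(c,353,220,z))
print(cross(ray(c,289,256),ray(c2,280.3,164.5)),cross(ray(c,352,256),ray(c2,341.2,164.5)))
# ridge: right side edge strength along rows in view 4
g=cv2.imread("pics/w4.png",0)
t=robot.read_camera("top");s=robot.read_camera("side")
print(proj(t,[.624,-.1125,.17]),proj(s,[.624,-.1125,.17]))
```

```text
0.16 [ 0.6251 -0.1101  0.16  ] [ 0.6244 -0.1113  0.16  ] [ 0.5992 -0.1348  0.16  ] [ 0.5961 -0.0891  0.16  ]
0.17 [ 0.6201 -0.1104  0.17  ] [ 0.6225 -0.1111  0.17  ] [ 0.5954 -0.134   0.17  ] [ 0.5924 -0.0904  0.17  ]
(array([ 0.6245, -0.132 ,  0.1641]), np.float64(9.54343889279314e-05)) (array([ 0.6219, -0.0885,  0.1636]), np.float64(0.001689827726478821))
[np.float64(393.71231465100175), np.float64(162.7058303115788)] [np.float64(294.59044675661517), np.float64(244.2995991178885)]
```

Top about 0.165–0.17, width 43.7 mm, axis at about (0.593, -0.112). Descend over the head and close gently.

Converted, 0.025 m / 0.75 = 0.0333, 0.001 m / 0.75 = 0.0013.

Emit:
step_hand([
  [0.07,[0.0013,0,0.0333],0],
  [0.07,[0,0,0.0333],0],
  [0.07,[0,0,0.02],0],
  [0.07,[0,0,0.0107],0],
  [0.07,[0,0,0],0],
  [0.0,[0,0,0],0],
  [0.0,[0,0,0],0],
  [0.0,[0,0,0],0],
  [0.0,[0,0,0],0],
  [0.0,[0,0,0],0],
  [0.0,[0,0,0],0],
  [0.0,[0,0,0],0],
], force=10)

```text
t: 9.05
tool_pos: [0.5934, -0.1128, 0.1606]
orientation: [-0.107, 3.138, -0.001]
force: [0.3, -2.7, 5.7]
opening: 0.0439
gripper_force: 10.0
```

Emit:
step_hand([
  [0.0,[0,0,0],0],
  [0.0,[0,0,0],0],
  [0.0,[0,0,0],0],
], force=55)

```text
t: 9.35
tool_pos: [0.5934, -0.1128, 0.1607]
orientation: [-0.107, 3.138, -0.001]
force: [0.7, -2.3, 6.6]
opening: 0.0435
gripper_force: 55.0
```

Emit:
step_hand([
  [0.0,[0,0,-0.0027],0],
  [0.0,[0,0,-0.0013],0],
  [0.0,[0,0,0],0],
  [0.0,[0,0,0],0],
])

```text
t: 9.75
tool_pos: [0.5931, -0.1128, 0.1607]
orientation: [-0.107, 3.139, -0.001]
force: [10.7, -5.5, -11.9]
opening: 0.0436
gripper_force: 55.0
```

```bash
python3 -c "
from h import *
print(robot.read_state()['wrist_torque'])"
```

```text
[-1.13142608 -1.92665162 -0.05530444]
```

Upward push without movement yet (z -12 N), with side forces of x +11 and y -5. I'll relieve the side forces before drawing.

Converted, -0.001 m / 0.75 = -0.0013, -0.0005 m / 0.75 = -0.0007.

Emit:
step_hand([
  [0.0,[-0.0013,-0.0007,0],0],
  [0.0,[-0.0013,-0.0007,0],0],
  [0.0,[0,0,0],0],
  [0.0,[0,0,0],0],
  [0.0,[0,0,0],0],
])

```text
t: 10.25
tool_pos: [0.5938, -0.1128, 0.1615]
orientation: [0.107, -3.137, -0.001]
force: [-2.3, -1.2, -8.1]
opening: 0.0435
gripper_force: 55.0
```

```bash
python3 -c "
from h import *
s=robot.read_state();print(s['wrist_torque'],s['tool_pos'],s['orientation'])"
```

```text
[-0.13393836  0.28617092  0.00108544] [ 0.59376965 -0.11282561  0.16151007] [ 1.07182837e-01 -3.13711488e+00 -1.35261247e-03]
```

It rises now (z +0.8 mm) with small side forces. Continue gently upward.

Converted, -0.001 m / 0.75 = -0.0013.

Emit:
step_hand([
  [0.0,[0,0,-0.0013],0],
  [0.0,[0,0,-0.0013],0],
  [0.0,[0,0,-0.0013],0],
  [0.0,[0,0,0],0],
  [0.0,[0,0,0],0],
])

```text
t: 10.75
tool_pos: [0.5943, -0.113, 0.1654]
orientation: [0.107, -3.138, -0.001]
force: [-4.4, 0.6, -9.0]
opening: 0.0435
gripper_force: 55.0
```

```bash
python3 -c "
from h import *
s=robot.read_state();print(s['wrist_torque'],s['tool_pos'],s['orientation'])"
```

```text
[0.04206242 1.26635413 0.01783222] [ 0.59427619 -0.11299532  0.16542425] [ 1.07102723e-01 -3.13847930e+00 -6.77221525e-04]
```

Converted, -0.0015 m / 0.75 = -0.002, -0.001 m / 0.75 = -0.0013.

Emit:
step_hand([
  [0.0,[0.0004,0,0],0],
  [0.0,[0.0004,0,-0.0013],0],
  [0.0,[0,0,-0.002],0],
  [0.0,[0,0,-0.002],0],
  [0.0,[0,0,-0.0013],0],
  [0.0,[0,0,0],0],
  [0.0,[0,0,0],0],
])

```text
t: 11.45
tool_pos: [0.5941, -0.1131, 0.1708]
orientation: [0.107, -3.14, -0.0]
force: [-4.9, 1.2, -8.8]
opening: 0.0435
gripper_force: 55.0
```

```bash
python3 -c "
from h import *
s=robot.read_state();print(s['wrist_torque'],s['tool_pos'],s['orientation'])"
```

```text
[ 0.34125079  1.31796976 -0.03816937] [ 0.59412735 -0.11313404  0.17082589] [ 1.07177353e-01 -3.13958356e+00 -2.76757181e-04]
```

Converted, -0.002 m / 0.75 = -0.0027, 0.0002 m / 0.75 = 0.0003.

Emit:
step_hand([
  [0.0,[0.0005,0,-0.0013],0],
  [0.0,[0.0005,0.0003,-0.002],0],
  [0.0,[0,0,-0.0027],0],
  [0.0,[0,0,-0.0027],0],
  [0.0,[0,0,-0.0027],0],
  [0.0,[0,0,-0.002],0],
  [0.0,[0,0,0],0],
  [0.0,[0,0,0],0],
])

```text
t: 12.25
tool_pos: [0.5937, -0.1131, 0.1813]
orientation: [-0.107, 3.139, -0.0]
force: [-3.8, 1.9, -6.2]
opening: 0.0435
gripper_force: 55.0
```

```bash
python3 -c "
from h import *
s=robot.read_state();print(s['wrist_torque'],s['tool_pos'],s['orientation'])"
```

```text
[0.3513806  0.92469688 0.00428058] [ 0.5936892  -0.11312886  0.18126014] [-1.07072871e-01  3.13890385e+00 -3.42169591e-04]
```

Converted, -0.002 m / 0.75 = -0.0027, -0.001 m / 0.75 = -0.0013.

Emit:
step_hand([
  [0.0,[0.0004,0.0004,-0.0013],0],
  [0.0,[0.0004,0.0003,-0.0027],0],
  [0.0,[0,0,-0.0027],0],
  [0.0,[0,0,-0.0027],0],
  [0.0,[0,0,-0.0027],0],
  [0.0,[0,0,-0.0027],0],
  [0.0,[0,0,-0.0027],0],
  [0.0,[0,0,-0.0013],0],
  [0.0,[0,0,0],0],
  [0.0,[0,0,0],0],
])

```text
t: 13.25
tool_pos: [0.593, -0.1127, 0.195]
orientation: [-0.107, 3.139, -0.0]
force: [-1.4, 0.0, -6.4]
opening: 0.0441
gripper_force: 55.0
```

```bash
python3 -c "
from h import *
s=robot.read_state();print(s['wrist_torque'],s['tool_pos'],s['orientation'])"
```

```text
[-0.15459216 -0.05674614 -0.00556938] [ 0.59298041 -0.11270103  0.1950022 ] [-1.07082160e-01  3.13912195e+00 -3.46119672e-04]
```

Side forces are near zero after 34 mm. Lifting on.

Converted, -0.002 m / 0.75 = -0.0027, -0.001 m / 0.75 = -0.0013.

Emit:
step_hand([
  [0.0,[0,0,-0.0013],0],
  [0.0,[0,0,-0.0027],0],
  [0.0,[0,0,-0.0027],0],
  [0.0,[0,0,-0.0027],0],
  [0.0,[0,0,-0.0027],0],
  [0.0,[0,0,-0.0027],0],
  [0.0,[0,0,-0.0027],0],
  [0.0,[0,0,-0.0013],0],
  [0.0,[0,0,0],0],
  [0.0,[0,0,0],0],
])

```text
t: 14.25
tool_pos: [0.5929, -0.1126, 0.2089]
orientation: [-0.107, 3.139, -0.0]
force: [-0.6, -1.1, -6.5]
opening: 0.0437
gripper_force: 55.0
```

```bash
python3 -c "
from h import *
s=robot.read_state();print(s['wrist_torque'],s['tool_pos'],s['orientation'])"
```

```text
[-0.12594269 -0.24416829 -0.00475006] [ 0.59285175 -0.11263112  0.20892512] [-1.07098945e-01  3.13942011e+00 -1.68318927e-04]
```

Converted, -0.002 m / 0.75 = -0.0027, -0.001 m / 0.75 = -0.0013.

Emit:
step_hand([
  [0.0,[0,0,-0.0013],0],
  [0.0,[0,0,-0.0027],0],
  [0.0,[0,0,-0.0027],0],
  [0.0,[0,0,-0.0027],0],
  [0.0,[0,0,-0.0027],0],
  [0.0,[0,0,-0.0027],0],
  [0.0,[0,0,-0.0027],0],
  [0.0,[0,0,-0.0027],0],
  [0.0,[0,0,0],0],
  [0.0,[0,0,0],0],
  [0.0,[0,0,0],0],
])

```text
t: 15.35
tool_pos: [0.5928, -0.1126, 0.2236]
orientation: [-0.107, 3.14, 0.0]
force: [-0.3, -1.2, -6.2]
opening: 0.0435
gripper_force: 55.0
```

Run:
```python
from h import *
s=robot.read_state();print(s['wrist_torque'],s['tool_pos'],s['dq'])
c=robot.read_camera("side");cv2.imwrite("pics/s9.png",c["image"][:,:,::-1])
print(proj(c,[.593,-.113,.11]))
u,v=map(int,proj(c,[.593,-.113,.15]))
a=c["image"][v-75:v+75,u-100:u+100,::-1];w=robot.read_camera("wrist")["image"][:300,120:520,::-1]
cv2.imwrite("pics/crop9.png",np.hstack([cv2.resize(a,(400,300),interpolation=cv2.INTER_CUBIC),w]));print(u,v)
```

```text
[-0.15107825 -0.27004035  0.05607115] [ 0.59277489 -0.11256944  0.22364488] [ 0.00307338 -0.0001554  -0.00011393  0.00020806 -0.00030245  0.00023178]
[np.float64(288.3459890130597), np.float64(249.41449565993832)]
287 241
```

View pics/crop9.png

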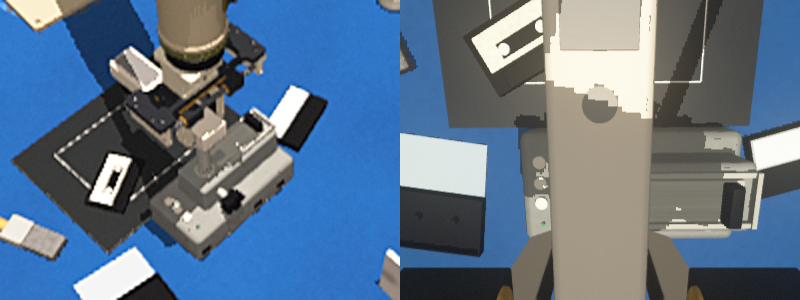

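The head is raised and still aligned with the tool, the rib sits at the open end, and the column shows at about (291,243) in "side". One zoom to look for the groove.

Run:
```python
import cv2
from h import *
a=cv2.imread("pics/s9.png")[215:270,265:320]
cv2.imwrite("pics/z9.png",cv2.resize(a,(550,550),interpolation=cv2.INTER_NEAREST))
c=robot.read_camera("side")
for z in(.11,.118,.16):print(z,proj(c,[.603,-.12,z]),proj(c,[.593,-.113,z]))
```

```text
0.11 [np.float64(288.68445627256233), np.float64(252.8888959969977)] [np.float64(288.3459890130597), np.float64(249.41449565993832)]
0.118 [np.float64(288.5631749623997), np.float64(251.37058382143692)] [np.float64(288.2238381117407), np.float64(247.88878155861835)]
0.16 [np.float64(287.9077172664046), np.float64(243.16495511359767)] [np.float64(287.5637885612773), np.float64(239.64449604096967)]
```

View pics/z9.png

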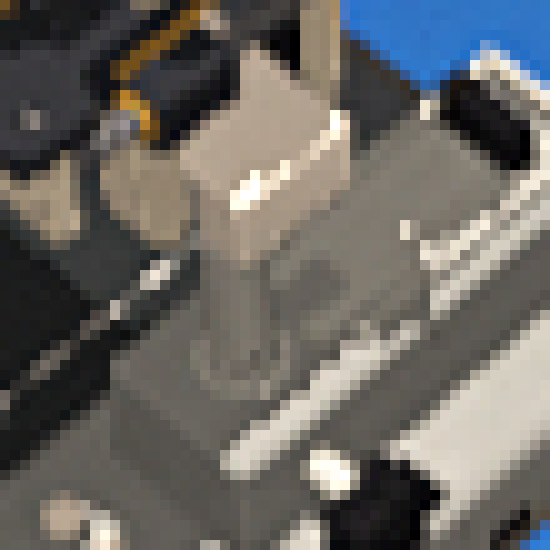

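The column stands out above the mouth ring (row 253 or so), with a faint darker line just above it at about row 251. I'll verify the rise by numbers from the head's corners and from its width in the wrist view.

Run:
```python
from h import *
from scipy.optimize import brentq
np.set_printoptions(precision=4,suppress=True)
c=robot.read_camera("side")
for n,xy,a,b in(("+y",(.6215,-.0895),241.1,226.5),("-y",(.6245,-.134),251,234)):
    f=lambda r:brentq(lambda z:proj(c,[*xy,z])[1]-r,0,.5)
    print(n,f(a),f(b),f(b)-f(a))
w=robot.read_camera("wrist");im=w["image"].astype(float)
for r in(150,180,210):
    g=im[r-2:r+3].mean(0).sum(1);d=np.abs(g[3:]-g[:-3]);L=255+np.argmax(d[255:285])+1.5;Rr=355+np.argmax(d[355:385])+1.5
    for z in(.223,.233,.243):print(r,L,Rr,z,np.linalg.norm(plane(w,L,r,z)-plane(w,Rr,r,z)))
s=robot.read_state();print(s["tool_pos"])
# groove: brightness along column, side view
i=cv2.imread("pics/s9.png",0);print(i[238:258,286:293])
```

```text
+y 0.16091107283118836 0.23060757207567523 0.06969649924448687
-y 0.15830131271497125 0.24007759091841266 0.08177627820344141
150 268.5 370.5 0.223 0.044466029593617486
150 268.5 370.5 0.233 0.04137773601750912
150 268.5 370.5 0.243 0.03828944244140078
180 263.5 368.5 0.223 0.046962108727948815
180 263.5 368.5 0.233 0.04370045528080037
180 263.5 368.5 0.243 0.04043880183365195
210 269.5 367.5 0.223 0.044998538557737104
210 269.5 367.5 0.233 0.04187326070333495
210 269.5 367.5 0.243 0.038747982848932806
[ 0.5928 -0.1126  0.2236]
[[138 138 144 157 149 147 161]
 [133 136 143 155 149 146 141]
 [118 129 141 163 141 121 106]
 [107 113 124 137 117  89 117]
 [107 109 114 105 104  91 121]
 [106 111 116 116 110  96 109]
 [102 109 115 118 110  95  90]
 [102 108 115 119 112  99  89]
 [102 111 115 119 111 102  84]
 [101 108 114 119 114 103  94]
 [102 105 113 118 114 102 102]
 [102 107 110 119 118 104  91]
 [104 107 112 120  89 106  87]
 [ 99 113 104 106  93 105 112]
 [110 111 100 101 113 106 125]
 [119 116 123 128 118 149 122]
 [108 113 120 120 113 144 103]
 [ 98  99 100  91  92  86  80]
 [100  98  95  94  88  80 155]
 [ 98  97  95  84 160 165 214]]
```

The groove shows dark at rows 250–252, where my calibration puts z of about 0.118 (8 mm above the mouth). The tool rose 62.9 mm, the side forces are near zero and the grip is 55 N. Handing in.

```bash
python3 -c "
from plant import robot
print(robot.close_job())"
```

```text
the job is handed in; nothing more can be done
None
```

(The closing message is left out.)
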